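# Put the peeler away in the child-safe cutlery chest

## Task

The peeler left on the chopping board is sharp: put it away in the wooden cutlery chest. A sprung child-safety catch hidden under the lid's overhanging front edge holds the lid down, so reach under the edge, feel for the catch's tab, ease it aside to the left and keep it there while you lift; the catch is plastic, so never force it or the lid. Swing the lid right over until it stays open by itself, lay the peeler flat inside, leave the lid open, and do not disturb the mug and the glass.

Things in the scene. Friction and masses are not known exactly. Their poses are not given: they have to be found in the camera images.
- chest: pale wooden cutlery chest, fixed, 190 deep (x) x 260 wide (y) x 177 mm high, lid shut. Origin: centre of its underside; x to its back, y to its left, z up. Below is a shut drawer, above it a lidded knife compartment whose front wall is set back (outer face x = -37 mm): between the end panels (12 mm thick), under the lid, is a finger recess 236 mm wide, 58 deep, 62 to 165 mm high, open to the front
- chest_floor (a point): middle of the empty part of the knife compartment's grey lined floor, at x = 18, y = 0, z = 117 mm of the chest. The compartment inside: x -27 to 85, y -118 to 118 mm, its rim at z = 165 mm; one knife lies along its back wall (x over 60, up to z = 136). Over the chest, from world x = 0.57 m on, wall cabinets hang 0.52 m above the worktop
- lid_edge (a point): middle of the lid's front edge at its underside (x = -95, z = 165 mm of the chest when shut, 192 mm from the hinge). The front 36 mm of the lid are a dark finger lip only 5 mm thick. With the catch engaged this edge rises about 12 mm, then stops hard; freed, it takes about 3 N to lift
- tab_line (a point): point on the line along which the hidden catch's tab lies, 8 mm behind the lid's front edge, 25 mm under the lid, at y = 0 of the chest; moves with the lid. The tab itself is anywhere from y = -45 to +45 mm on this line (not measured): an upright white plastic plate, 10 mm wide (y), reaching from 2 to 14 mm behind the edge and from 8 to 41 mm below the lid
- keeper (a point): middle of the steel strip on the front wall, under which the catch hooks. Push the tab to chest +y (left) from its right: it swings about an upright pin 32 mm behind it against a spring, 3 N at first, 6 N at the end. After 11 mm the hook is clear, at 17 mm is a hard stop. Hold it aside until the lid's edge has risen 40 mm; then it may spring back. Its hook swings to 21 mm behind the edge
- lid (a joint): opening angle of the chest's lid: 0 shut, about 0.06 where the catch stops it, 1.85 fully open, leaning back. The hinge runs along chest y at x = 97, z = 165 mm of the chest. Past about 1.65 the lid falls back by itself and stays; below that it falls shut. The catch hangs up to 41 mm from its underside, from 30 mm right to 23 mm left of the tab, within 55 mm of the edge: push the lid up beside it
- peeler: vegetable peeler with a white handle, 170 x 25 x 18 mm, about 80 g, lying on the chopping board. Origin: centre of its underside; x points along it to the steel blade, z up. The handle (26 mm wide, 20 mm high) runs from x = -85 to +20 mm, the blade (14 wide, 6 high) from there to +85; grasp it across the handle near x = -20 mm, its balance point
- board: dark striped wooden chopping board, 240 x 210 x 20 mm, fixed; origin at the centre of its underside, its top at z = 20 mm
- mug: green mug, 86 mm across, 96 mm high, bystander; origin at the centre of its underside
- glass: clear drinking glass, 81 mm across, 93 mm high, bystander; origin at the centre of its underside

How it is judged:
On the way:
1. the lid has been freed from its catch and stands open by itself (past 1.6 rad) (value of joint lid above 1.6 rad), for 0.3 s.
At the end, for the whole second after the job is handed in: the lid stands open past 1.6 rad; the peeler lies inside the knife compartment: its middle between the compartment's walls and less than 150 mm above the worktop (15 mm below the rim), its upper side within 20 degrees of level, at rest (value of joint lid above 1.6 rad and x of peeler in the frame of chest between -0.027 and 0.085 m and y of peeler in the frame of chest between -0.118 and 0.118 m and z of peeler in the frame of chest below 0.15 m and angle between peeler's own z axis and vertical below 0.35 rad and linear speed of peeler below 0.03 m/s); the robot touches nothing.
It fails at once if the chest, its lid or its catch is forced: the robot presses on it with more than 30 N (contact force between any of the fingers, the arm and chest above 30 N).
It fails at once if the mug or the glass is disturbed: moved by more than 30 mm (distance of any of mug, glass from where it was at the start of the episode above 0.03 m).
It also fails if it takes over 70 s, if anything falls off the work surface, if the arm or the gripper's body presses on something with over 40 N, if the wrist force passes 120 N, or if a joint passes its speed limit or range.

## Robot

A 6-joint arm with a two-finger parallel gripper is mounted at the origin on a cart in front of the work surface, level with it; the furniture and walls round the work are solid. World frame = base frame: x ahead of the robot, y to its left, z up, the work surface at z = 0. Lengths are in m, angles in rad, forces in N, time in s.
With the tool pointing down it reaches from about 0.275 to 0.725 m from the base axis. Payload 5.6 kg.
Tool frame: the origin (TCP) lies midway between the tips of the shut fingers; the grasp point (between the pads) lies bot.hold_point_z behind it (bot.hold_point_z is the distance from the TCP to the grasp point, in m); z points along the fingers, y is the line along which they close (so a half turn about z gives the same grasp; the last joint's range is limited). The gripper opens to 85 mm and grips with 20 to 120 N. Pads are 22 mm wide; open, the fingers measure 114 mm over their backs; the gripper's body (76 mm by 85 mm) begins 54 mm behind the grasp point. The pads swing forward as they close: fully open they stand 13 mm farther back than shut.
Start: joints at [1.5, 0.255, 0.108, 0, -1.424, -0.285], TCP at [0.192, 0.516, 0.231] pointing down, gripper open.
Joint ranges: [-2.95, 2.95], [-1.21, 1.97], [-1.09, 1.5], [-2.87, 1.71], [-2.94, -0.07], [-3.05, 3.05]. Speed limits (rad/s): [2.57, 2.57, 3.14, 3.14, 3.14, 3.14].

## Interface

Orientations are given as [roll, pitch, yaw] about the fixed x, y, z axes, in that order (R = Rz(yaw) Ry(pitch) Rx(roll)).
In Python, from plant import bot, command_gripper, inverse_kinematics, optics, ticket, telemetry gives the robot as it stands. Calls block until the motion is done:
- bot.reach(position, orientation): joint-space move of the TCP to a pose.
- bot.move_straight(position, frame=None, v=0.15, force_limit=None): straight line of the TCP; frame=None keeps the orientation; v is the mean speed in m/s. With force_limit (N) it stops when the force on the tool has changed by that much, and returns True; else False.
- bot.move_j(angles): joint-space move.
- command_gripper(opening): finger opening in m; the grip force is fixed at half the most; returns when the fingers have stopped.
- bot.sleep(seconds).
- inverse_kinematics(position, orientation): joint angles nearest the present ones, or None.
- optics.snapshot(name): name is "scene" or "side" or "wrist"; returns a dict with "image" (420x560x3 uint8, red, green, blue), "mtx" (3x3 intrinsics, pixels), "k1" (the pictures are not rectified: a ray, as slopes to the right and down, at radius r is drawn at 1 + k1 r^2 times it, then the intrinsics apply), "world_to_cam" (4x4, takes a point from world to camera coordinates); the wrist camera has in their place "mount" (4x4, takes a point from camera to tool coordinates, whose origin is the TCP and whose axes are the flange's). Camera axes: x right, y up, looking along -z (the intrinsics and any distortion apply to the point x, -y, -z); pixel columns grow to the right and rows downward; lengths in m; the calibration is good to about 2 mm. A picture is of the moment at which its call begins: read the wrist's pose just before it. There is no depth.
A pose or a line that the arm cannot do raises bot.MotionError and nothing moves.
- ticket.finish_job(): hands the job in; it is judged then, once.
Readings, each from a call of its own:
- telemetry.get_clock(): time.
- telemetry.get_qpos(): joint angles.
- telemetry.get_joint_velocities(): joint speeds.
- telemetry.get_joint_efforts(): joint torques, N m.
- telemetry.get_tool_pos(): TCP position.
- telemetry.get_tcp_rot(): TCP orientation.
- telemetry.get_force(): force on the tool from outside, world axes, zero at the start.
- telemetry.get_moment(): the same for the moment, N m.
- telemetry.get_grip_width(): finger opening in m.
- telemetry.get_finger_force(): force on a finger pad.
Only numpy, scipy, OpenCV 4.12 (cv2) and the standard library are available. Lean on these libraries where they do the work, as an engineer would, in place of code of your own. Each camera call takes 0.05 s, during which the arm holds its last target. There are 200 camera calls.

## Working session

There is one attempt and no reset: what is moved stays moved. The work goes in short steps, each a Python script; the robot and the scene stay as the last script left them, time stands still between calls to the robot, and variables do not carry over. Pictures are saved under pics/ and viewed, at most 10 in all, crops included, and the job is handed in when it is done.

```bash
mkdir -p pics; ls; cat > h.py <<'E'
import numpy as np, cv2
from plant import bot, command_gripper, inverse_kinematics, optics, ticket, telemetry
def ray(s,uv):
    """camera rays (origin, dirs) in world for fixed cameras"""
    K=np.array(s["mtx"]);uv=np.atleast_2d(uv).astype(float)
    d=(uv-[K[0,2],K[1,2]])/[K[0,0],K[1,1]]
    p=d.copy()
    for _ in range(20): p=d/(1+s["k1"]*(p**2).sum(1,keepdims=True))
    v=np.c_[p[:,0],-p[:,1],-np.ones(len(p))]
    T=np.linalg.inv(s["world_to_cam"]) if "world_to_cam" in s else s["T"]
    return T[:3,3],v@T[:3,:3].T
def onplane(s,uv,z):
    o,v=ray(s,uv);return o+v*((z-o[2])/v[:,2])[:,None]
def proj(s,P):
    W=s["world_to_cam"] if "world_to_cam" in s else np.linalg.inv(s["T"])
    P=np.atleast_2d(P);c=P@W[:3,:3].T+W[:3,3]
    p=np.c_[c[:,0]/-c[:,2],-c[:,1]/-c[:,2]];p=p*(1+s["k1"]*(p**2).sum(1,keepdims=True))
    K=s["mtx"];return p*[K[0,0],K[1,1]]+[K[0,2],K[1,2]]
def tri(s1,u1,s2,u2):
    o1,v1=ray(s1,u1);o2,v2=ray(s2,u2);v1=v1[0];v2=v2[0]
    t=np.linalg.lstsq(np.c_[v1,-v2],o2-o1,rcond=None)[0]
    a=o1+t[0]*v1;b=o2+t[1]*v2;return (a+b)/2,np.linalg.norm(a-b)
def snap(n):
    if n=="wrist":
        from scipy.spatial.transform import Rotation as R
        T=np.eye(4);T[:3,3]=telemetry.get_tool_pos();T[:3,:3]=R.from_euler('xyz',telemetry.get_tcp_rot()).as_matrix()
        s=dict(optics.snapshot(n));s["T"]=T@np.array(s["mount"])
    else: s=dict(optics.snapshot(n))
    return s
E
python3 - <<'E'
from h import *
import pickle
for n in ["scene","side"]:
    s=snap(n);pickle.dump(s,open(n+".pkl","wb"));cv2.imwrite(f"pics/{n}0.png",s["image"][...,::-1]);print(n,np.linalg.inv(s["world_to_cam"])[:3].round(3),s["mtx"][0],s["k1"])
print(telemetry.get_tcp_rot(),telemetry.get_clock(),bot.hold_point_z)
E
```

```text
pics
scene [[ 0.792  0.438 -0.424 -0.035]
 [-0.61   0.58  -0.54  -0.664]
 [ 0.009  0.687  0.727  1.095]] [468.56592959   0.         275.44793464] -0.1301992315577937
side [[ 0.91   0.141 -0.391  0.063]
 [-0.415  0.33  -0.848 -0.988]
 [ 0.01   0.933  0.359  0.542]] [427.71223442   0.         283.09109874] -0.11853356015746318
[ 3.13987820e+00 -9.15434052e-05 -3.55833279e-01] 0.1 0.0187
```

View pics/scene0.png

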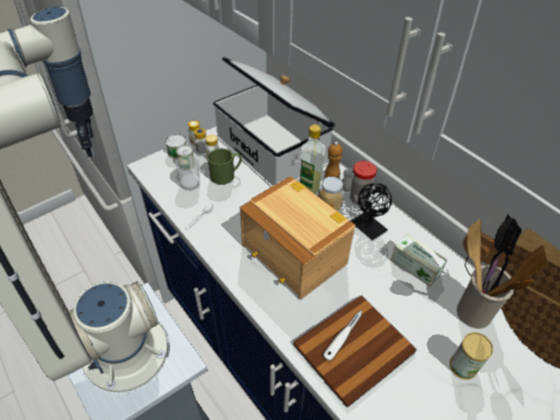

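View pics/side0.png

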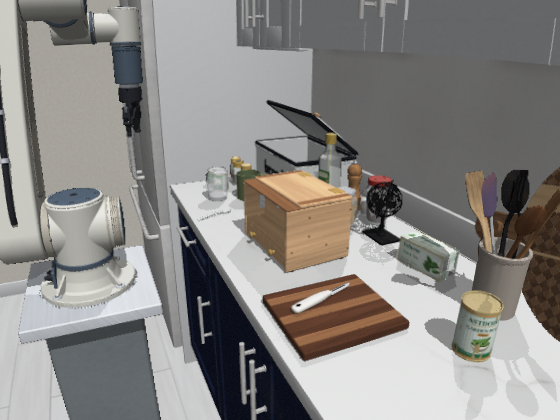

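The scene view shows the chest with its lid at about (243–353, 180–262), and the peeler on the board at about (343,337). The glass is at (187,168) and the mug at (222,166). The side view shows the chest at (245–348, 172–265) and the peeler at (320,298). I'll enlarge the details to pick corners.

```bash
python3 - <<'E'
from h import *
import pickle
a=pickle.load(open("scene.pkl","rb"))["image"];b=pickle.load(open("side.pkl","rb"))["image"]
f=lambda im,x,y,w,h,k:cv2.resize(im[y:y+h,x:x+w],None,fx=k,fy=k,interpolation=cv2.INTER_CUBIC)
top=np.hstack([f(a,235,172,130,125,3),f(b,238,165,130,125,3)])
bot_=np.hstack([f(a,310,300,65,70,3),f(b,280,270,80,70,3),f(a,165,130,115,70,3)])
W=max(top.shape[1],bot_.shape[1]);pad=lambda i:np.pad(i,((0,0),(0,W-i.shape[1]),(0,0)))
cv2.imwrite("pics/crop1.png",np.vstack([pad(top),pad(bot_)])[...,::-1])
E
```

```text
(no output)
```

View pics/crop1.png

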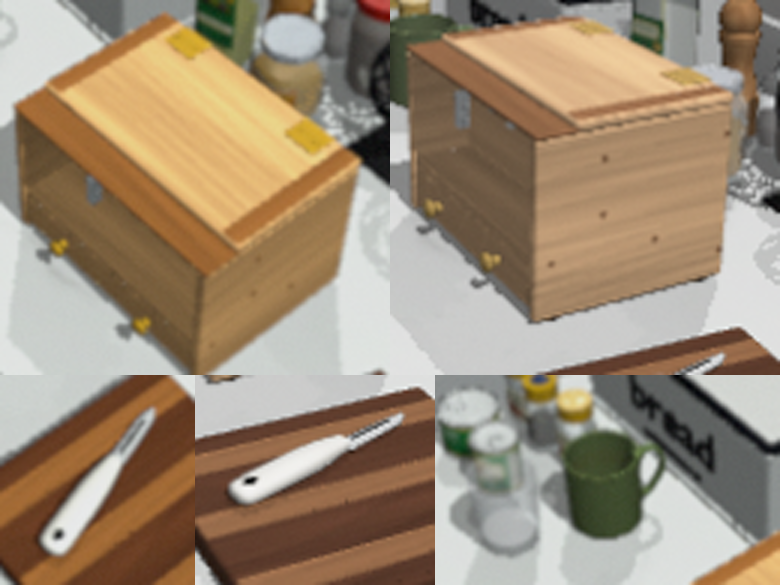

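The crops show the chest corners clearly. There is a grey steel plate in the recess, left of centre, at scene (266,235) and side (262,200). The peeler handle is white with the blade toward up-right.

```bash
python3 - <<'E'
from h import *
import pickle
from scipy.optimize import least_squares
A=pickle.load(open("scene.pkl","rb"));B=pickle.load(open("side.pkl","rb"))
fa=lambda x,y:(x/3+235,y/3+172); fb=lambda x,y:((x-390)/3+238,y/3+165)
L=[((-.095,.130,.170),fa(17,103),fb(408,47)),((-.095,-.130,.170),fa(205,277),fb(533,137)),
((-.095,-.130,0),fa(200,374),fb(535,321)),((-.095,.130,0),fa(22,216),fb(412,206)),((.095,-.130,0),fa(337,276),fb(720,273))]
for m,u,v in L:
    p,e=tri(A,u,B,v);print(m,p.round(4),round(e,4))
def res(q):
    c,s=np.cos(q[3]),np.sin(q[3]);M=np.array([l[0] for l in L])
    P=np.c_[c*M[:,0]-s*M[:,1],s*M[:,0]+c*M[:,1],M[:,2]]+q[:3]
    return np.r_[(proj(A,P)-[l[1] for l in L]).ravel(),(proj(B,P)-[l[2] for l in L]).ravel()]
r=least_squares(res,[.5,0,0,0]);print("chest",r.x.round(4),"res",np.abs(r.fun).max().round(2))
np.save("chest.npy",r.x)
print("plate",tri(A,fa(93,188),B,fb(462,107)))
# peeler
for nm,S,(x,y,w,h) in (("A",A,(310,300,65,70)),("B",B,(285,275,72,45))):
    hsv=cv2.cvtColor(S["image"],cv2.COLOR_RGB2HSV);m=((hsv[...,1]<60)&(hsv[...,2]>110)).astype(np.uint8)
    k=np.zeros_like(m);k[y:y+h,x:x+w]=m[y:y+h,x:x+w]
    n,l,st,ce=cv2.connectedComponentsWithStats(k)
    print(nm,[(st[i].tolist(),ce[i].round(1).tolist()) for i in range(1,n) if st[i][4]>15])
fa2=lambda x,y:(x/3+310,(y-375)/3+300); fb2=lambda x,y:((x-195)/3+280,(y-375)/3+270)
for u,v in (((45,551),(233,492)),((155,408),(403,413)),((120,458),(347,438))): print("pe",tri(A,fa2(*u),B,fb2(*v)))
fm=lambda x,y:((x-435)/3+165,(y-375)/3+130)
print("mug",onplane(A,fm(604,525),0)[0],"glass",onplane(A,fm(508,545),0)[0])
E
```

```text
(-0.095, 0.13, 0.17) [0.4455 0.1061 0.1659] 0.0035
(-0.095, -0.13, 0.17) [ 0.454  -0.1547  0.1696] 0.0016
(-0.095, -0.13, 0) [ 0.4659 -0.144  -0.001 ] 0.007
(-0.095, 0.13, 0) [ 0.4468  0.1113 -0.0026] 0.0022
(0.095, -0.13, 0) [ 0.6465 -0.1401  0.0022] 0.0007
chest [ 0.5484 -0.0131 -0.003   0.0557] res 2.99
plate (array([ 0.45492337, -0.00134406,  0.14040994]), np.float64(0.0009662810784508846))
A [([310, 300, 43, 29, 641], [324.0, 309.4]), ([367, 300, 8, 9, 38], [371.8, 302.6]), ([324, 311, 38, 49, 474], [340.9, 337.8])]
B [([285, 275, 64, 15, 518], [306.6, 279.7]), ([291, 282, 59, 31, 462], [315.4, 298.8])]
pe (array([ 0.38675767, -0.33330722,  0.02976464]), np.float64(0.002601217453818733))
pe (array([ 0.55365404, -0.28918457,  0.02640843]), np.float64(0.00131864195990369))
pe (array([ 0.49251365, -0.30823898,  0.03124876]), np.float64(0.0005996531080333022))
mug [0.55248973 0.38833329 0.        ] glass [0.44709064 0.42634663 0.        ]
```

```bash
python3 - <<'E'
from h import *
import pickle
bot.reach([0.40,-0.02,0.36],[np.pi,0,0]); 
s=snap("wrist");pickle.dump(s,open("w1.pkl","wb"));cv2.imwrite("pics/w1.png",s["image"][...,::-1])
print(np.array(s["mount"]).round(3),s["mtx"][0],telemetry.get_clock(),np.round(telemetry.get_qpos(),2))
y=-0.02
for p in (1.57,1.3,1.75):
  for r in (0,np.pi,np.pi/2,-np.pi/2):
    from scipy.spatial.transform import Rotation as R
    o=(R.from_euler('y',p)*R.from_euler('z',r)).as_euler('xyz')
    for x,z in ((.36,.14),(.40,.14),(.455,.14),(.50,.25),(.66,.31)):
        q=inverse_kinematics([x,y,z],list(o));print(p,round(r,2),x,z,None if q is None else np.round(q,2))
E
```

```text
[[ 0.001  0.954  0.301  0.077]
 [ 1.    -0.001 -0.001 -0.001]
 [-0.001  0.301 -0.954 -0.143]
 [ 0.     0.     0.     1.   ]] [337.73272123   0.         278.83733566] 2.2667 [ 2.69 -1.19  0.08 -0.   -2.85 -1.12]
1.57 0 0.36 0.14 None
1.57 0 0.4 0.14 None
1.57 0 0.455 0.14 None
1.57 0 0.5 0.25 [-0.88  0.1  -1.05 -2.22 -1.31  1.24]
1.57 0 0.66 0.31 [-0.5   0.12 -0.69 -2.5  -0.93  1.15]
1.57 3.14 0.36 0.14 None
1.57 3.14 0.4 0.14 None
1.57 3.14 0.455 0.14 None
1.57 3.14 0.5 0.25 [-0.88  0.1  -1.05 -2.22 -1.31 -1.9 ]
1.57 3.14 0.66 0.31 [-0.5   0.12 -0.69 -2.5  -0.93 -1.99]
1.57 1.57 0.36 0.14 None
1.57 1.57 0.4 0.14 None
1.57 1.57 0.455 0.14 None
1.57 1.57 0.5 0.25 [-0.88  0.1  -1.05 -2.22 -1.31 -0.33]
1.57 1.57 0.66 0.31 [-0.5   0.12 -0.69 -2.5  -0.93 -0.42]
1.57 -1.57 0.36 0.14 None
1.57 -1.57 0.4 0.14 None
1.57 -1.57 0.455 0.14 None
1.57 -1.57 0.5 0.25 [-0.88  0.1  -1.05 -2.22 -1.31  2.81]
1.57 -1.57 0.66 0.31 [-0.5   0.12 -0.69 -2.5  -0.93  2.72]
1.3 0 0.36 0.14 None
1.3 0 0.4 0.14 None
1.3 0 0.455 0.14 [-0.61  1.63 -0.98 -1.86 -2.53  2.61]
1.3 0 0.5 0.25 None
1.3 0 0.66 0.31 [-0.52 
[... 640 characters left out ...]
 0.455 0.14 None
1.75 0 0.5 0.25 [-0.64 -0.25 -0.84 -2.04 -0.71  0.72]
1.75 0 0.66 0.31 [-0.37 -0.02 -0.49 -2.2  -0.46  0.76]
1.75 3.14 0.36 0.14 None
1.75 3.14 0.4 0.14 None
1.75 3.14 0.455 0.14 None
1.75 3.14 0.5 0.25 [-0.64 -0.25 -0.84 -2.04 -0.71 -2.42]
1.75 3.14 0.66 0.31 [-0.37 -0.02 -0.49 -2.2  -0.46 -2.39]
1.75 1.57 0.36 0.14 None
1.75 1.57 0.4 0.14 None
1.75 1.57 0.455 0.14 None
1.75 1.57 0.5 0.25 [-0.64 -0.25 -0.84 -2.04 -0.71 -0.85]
1.75 1.57 0.66 0.31 [-0.37 -0.02 -0.49 -2.2  -0.46 -0.82]
1.75 -1.57 0.36 0.14 None
1.75 -1.57 0.4 0.14 None
1.75 -1.57 0.455 0.14 None
1.75 -1.57 0.5 0.25 [-0.64 -0.25 -0.84 -2.04 -0.71  2.29]
1.75 -1.57 0.66 0.31 [-0.37 -0.02 -0.49 -2.2  -0.46  2.33]
```

View pics/w1.png

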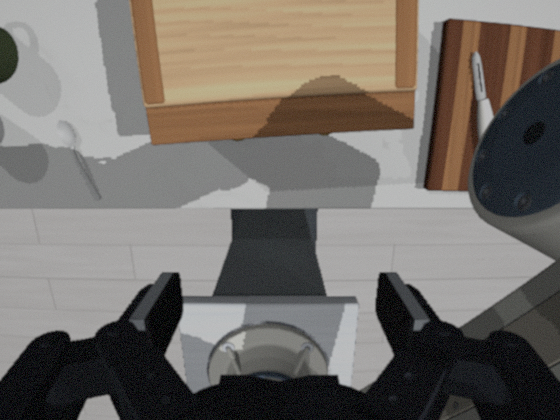

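The picture shows the lid's front edge running from (152,143) to (413,128), and the peeler at the right at (483,90). The arm ended up in a folded-back configuration. I'll go back to a normal one and check which tilted tool poses are reachable under the edge.

```bash
python3 - <<'E'
from h import *
import pickle
from scipy.spatial.transform import Rotation as R
w=pickle.load(open("w1.pkl","rb"))
print("edge L,R",onplane(w,[(152,143),(413,128)],.170),"seamL,R",onplane(w,[(146,105),(418,92)],.177))
bot.move_j([1.5, 0.1, 0.2, 0, -1.671, -0.285])
bot.move_j([-0.02,-0.25,0.3, 0, -2.12, 0])
print(np.round(telemetry.get_tool_pos(),3),np.round(telemetry.get_tcp_rot(),3),telemetry.get_clock())
s=snap("wrist");pickle.dump(s,open("w2.pkl","wb"));cv2.imwrite("pics/w2.png",s["image"][...,::-1])
for p in (1.4,1.6,1.8,2.0,2.2,2.4):
  for yw in (-1.2,-.8,-.4,0,.4,.8,1.2):
    for r in (0,np.pi/2):
      o=(R.from_euler('z',yw)*R.from_euler('y',p)*R.from_euler('z',r)).as_euler('xyz')
      L=[inverse_kinematics(list(P),list(o)) for P in ((.455,-.03,.135),(.46,-.02,.19),(.50,-.02,.27))]
      if L[0] is not None: print(p,yw,round(r,1),[None if q is None else np.round(q,2).tolist() for q in L])
E
```

```text
edge L,R [[ 0.44241805  0.10569212  0.17      ]
 [ 0.45724286 -0.15146134  0.17      ]] seamL,R [[ 0.47884248  0.10548228  0.177     ]
 [ 0.49097101 -0.1502318   0.177     ]]
[ 0.21  -0.158  0.5  ] [ 3.142  0.    -1.59 ] 6.3167
1.4 -1.2 0 [[0.94, 0.85, -0.92, 0.98, -1.63, 1.4], [0.95, 0.73, -0.91, 0.99, -1.7, 1.51], [0.84, 0.58, -0.85, 1.13, -1.81, 1.7]]
1.4 -1.2 1.6 [[0.94, 0.85, -0.92, 0.98, -1.63, -0.17], [0.95, 0.73, -0.91, 0.99, -1.7, -0.06], [0.84, 0.58, -0.85, 1.13, -1.81, 0.13]]
1.4 0 0 [[-0.71, 1.63, -1.05, -1.84, -2.42, 2.65], None, None]
1.4 0 1.6 [[-0.71, 1.63, -1.05, -1.84, -2.42, 1.07], None, None]
1.4 0.4 0 [[-1.02, 0.97, -0.77, -1.69, -1.77, 1.74], [-1.01, 0.75, -0.82, -1.74, -1.74, 1.56], [-0.94, 0.37, -0.75, -1.86, -1.62, 1.13]]
1.4 0.4 1.6 [[-1.02, 0.97, -0.77, -1.69, -1.77, 0.17], [-1.01, 0.75, -0.82, -1.74, -1.74, -0.01], [-0.94, 0.37, -0.75, -1.86, -1.62, -0.44]]
1.4 0.8 0 [[-0.91, 0.82, -0.45, -1.49, -1.77, 1.27], [-0.9, 0.67, -0.48, -1.53, -1.78, 1.14], [-0.85, 0.46, -0.41, -1.62, -1.75, 0.86]]
1.4 0.8 1.6 [[-0.91, 0.82, -0.45, -1.49, -1.77, -0.3], [-0.9, 0.67
[... 5505 characters left out ...]
]
2.4 0.4 1.6 [[0.01, -0.17, -0.64, -0.6, -0.47, -2.3], [0.12, -0.27, -0.62, -0.38, -0.52, -2.61], [0.12, -0.25, -0.43, -0.3, -0.69, -2.7]]
2.4 0.8 0 [[-0.32, 0.03, -0.39, -0.83, -0.97, -0.02], [-0.27, -0.05, -0.32, -0.76, -1.03, -0.19], [-0.22, -0.05, -0.14, -0.68, -1.14, -0.37]]
2.4 0.8 1.6 [[-0.32, 0.03, -0.39, -0.83, -0.97, -1.59], [-0.27, -0.05, -0.32, -0.76, -1.03, -1.76], [-0.22, -0.05, -0.14, -0.68, -1.14, -1.94]]
2.4 1.2 0 [[-0.37, 0.21, -0.19, -0.78, -1.28, 0.27], [-0.34, 0.14, -0.12, -0.76, -1.36, 0.15], [-0.3, 0.14, 0.08, -0.74, -1.48, -0.01]]
2.4 1.2 1.6 [[-0.37, 0.21, -0.19, -0.78, -1.28, -1.3], [-0.34, 0.14, -0.12, -0.76, -1.36, -1.42], [-0.3, 0.14, 0.08, -0.74, -1.48, -1.58]]
```

```bash
cat >> h.py <<'E'
from scipy.spatial.transform import Rotation as R
C=np.array([.5465,-.0155]);CY=.054
def c2w(x,y,z):
    c,s=np.cos(CY),np.sin(CY);return [C[0]+c*x-s*y,C[1]+s*x+c*y,z]
def w2c(p):
    c,s=np.cos(CY),np.sin(CY);d=np.array(p[:2])-C;return np.array([c*d[0]+s*d[1],-s*d[0]+c*d[1],p[2]])
def ori(p,y,r=0): return list((R.from_euler('z',y)*R.from_euler('y',p)*R.from_euler('z',r)).as_euler('xyz'))
def st(t=""): print(t,"chest",(w2c(telemetry.get_tool_pos())*1000).round(1),"F",np.round(telemetry.get_force(),1),"t",round(telemetry.get_clock(),2),flush=True)
E
python3 - <<'E'
from h import *
import pickle
command_gripper(0)
bot.reach(c2w(-.135,-.035,.142),ori(1.6,.4)); st()
print(np.round(telemetry.get_qpos(),2))
s=snap("wrist");pickle.dump(s,open("w3.pkl","wb"))
b=snap("side")
cv2.imwrite("pics/w3.png",np.hstack([s["image"][:,:,::-1],b["image"][150:420,200:440,::-1].repeat(1,0) if 0 else np.pad(b["image"][120:330,200:440,::-1],((0,210),(0,0),(0,0)))]))
for yw in (.4,.6):
  for p in (1.6,1.8):
    out=[]
    for th in np.arange(0,1.75,.15):
        r=.180; out.append(inverse_kinematics(c2w(.097-r*np.cos(th),-.03,.150+r*np.sin(th)),ori(p,yw)) is not None)
    print(yw,p,out)
E
```

```text
chest [-134.9  -35.   142.1] F [0.7 0.5 0.7] t 8.72
[-1.18  0.61 -0.79 -1.56 -1.54  1.41]
0.4 1.6 [True, True, True, True, True, True, True, True, True, True, True, True]
0.4 1.8 [True, True, True, True, True, True, True, True, True, True, True, True]
0.6 1.6 [True, True, True, True, True, True, True, True, True, True, True, True]
0.6 1.8 [True, True, True, True, True, True, True, True, True, True, True, True]
```

View pics/w3.png

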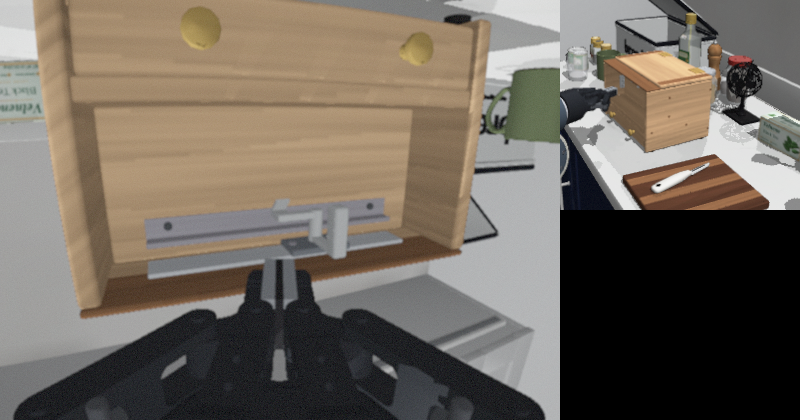

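The wrist view, from below and upside down, clearly shows the white tab at about (338,232), with its arm running to the hook at (285,207). The finger tips are at (280,270), to the right of the tab. The lip corners are at (84,315) and (461,250).

```bash
python3 - <<'E'
from h import *
import pickle
s=pickle.load(open("w3.pkl","rb"))
P=onplane(s,[(84,315),(461,250)],.165);print("edge corners chest",[(w2c(p)*1000).round(1) for p in P])
o,v=ray(s,[(330,232),(347,232),(337,208),(340,257)])
n=np.array([np.cos(CY),np.sin(CY),0]);p0=np.array(c2w(-.093,0,0))
for d in v:
    print("tab front face",(w2c(o+d*(n@(p0-o))/(n@d))*1000).round(1))
E
```

```text
edge corners chest [array([-103.7, -126.7,  165. ]), array([-102.9,  122.9,  165. ])]
tab front face [-93.   15.6 140.9]
tab front face [-93.   28.1 142.4]
tab front face [-93.   19.8 125.5]
tab front face [-93.   24.  159.3]
```

```bash
python3 - <<'E'
from h import *
bot.move_straight(c2w(-.125,-.012,.142),v=.06); st("pre")
print(bot.move_straight(c2w(-.083,-.012,.142),v=.04,force_limit=4)); bot.sleep(.1); st("in")
print(bot.move_straight(c2w(-.083,.012,.142),v=.02,force_limit=1.5)); bot.sleep(.1); st("touch")
E
```

```text
pre chest [-125.   -11.6  141.9] F [-1.   0.1  0.1] t 9.38
False
in chest [-83.1 -12.1 142. ] F [-0.1  0.1 -0.2] t 10.68
True
touch chest [-82.8   6.8 141.8] F [-0.9 -1.5  1.2] t 11.68
```

```bash
python3 - <<'E'
from h import *
for y in (.010,.014,.017,.0195):
    h=bot.move_straight(c2w(-.083,y,.142),v=.02,force_limit=9); bot.sleep(.1); st(h)
    if h: break
s=snap("wrist");cv2.imwrite("pics/w4.png",s["image"][:,:,::-1])
E
```

```text
False chest [-82.8   9.7 141.9] F [-0.3 -2.1 -1.3] t 12.07
False chest [-82.9  13.9 142. ] F [ 0.6 -3.1 -0.8] t 12.53
False chest [-82.8  16.8 142. ] F [ 1.5 -3.9 -0.7] t 12.93
False chest [-82.8  19.1 142. ] F [ 3.3 -4.6  0.2] t 13.3
```

View pics/w4.png

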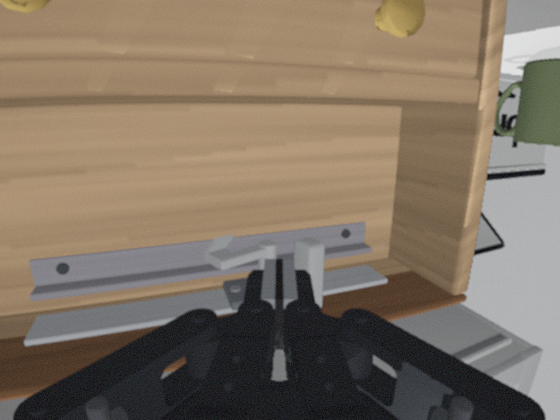

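The hook has swung off to the left and the tab is against the left finger. I'll push slightly further, then lift step by step under force limits.

```bash
python3 - <<'E'
from h import *
Y=.0208
bot.move_straight(c2w(-.083,Y,.142),v=.02,force_limit=5); bot.sleep(.1); st("push")
z0=None
for i in range(1,12):
    z=.142+.002*i
    h=bot.move_straight(c2w(-.083,Y,z),v=.03,force_limit=2)
    if h: bot.sleep(.1); st("lid contact"); break
z0=telemetry.get_tool_pos()[2]
F0=np.array(telemetry.get_force())
for d in np.arange(.004,.049,.004):
    th=np.arcsin(d/.180)
    h=bot.move_straight(c2w(-.083+.180*(1-np.cos(th)),Y,z0+d),v=.03,force_limit=10)
    F=telemetry.get_force()
    st((round(d,3),h))
    if h or F[2]<-14: print("STOP");break
E
```

```text
push chest [-82.6  20.2 142. ] F [ 3.  -4.5 -0.8] t 13.7
(np.float64(0.004), False) chest [-83.   20.8 168.4] F [-1.  -3.5 -2.3] t 16.74
(np.float64(0.008), False) chest [-82.9  20.9 172.3] F [ 0.2 -5.1 -1.3] t 17.02
(np.float64(0.012), False) chest [-82.7  20.9 176.2] F [-0.1 -4.6 -2.5] t 17.31
(np.float64(0.016), False) chest [-82.3  20.9 180.2] F [-1.2 -5.  -2.1] t 17.59
(np.float64(0.02), False) chest [-82.   20.9 184.2] F [-1.6 -4.3 -2. ] t 17.88
(np.float64(0.024), False) chest [-81.5  20.9 188.2] F [-2.2 -3.7 -2.5] t 18.16
(np.float64(0.028), False) chest [-80.9  21.  192.2] F [-1.9 -4.1 -1.4] t 18.44
(np.float64(0.032), False) chest [-80.3  21.  196.2] F [-2.9 -4.4 -0.9] t 18.73
(np.float64(0.036), False) chest [-79.5  21.  200.1] F [-3.1 -4.1 -0.8] t 19.01
(np.float64(0.04), False) chest [-78.7  21.1 204.1] F [-2.2 -4.  -2.3] t 19.29
(np.float64(0.044), False) chest [-77.8  21.2 208. ] F [-3.7 -4.  -2.1] t 19.57
(np.float64(0.048), False) chest [-76.8  21.2 212. ] F [-2.  -3.8 -1. ] t 19.87
```

```bash
cat >> h.py <<'E'
def arc(th,y,r): return c2w(.097-r*np.cos(th)-.005,y,.165+r*np.sin(th)-.011)
E
python3 - <<'E'
from h import *
for th in (.4,.5,.6):
    h=bot.move_straight(arc(th,.021,.180),v=.05,force_limit=10); st((th,h))
    if h: raise SystemExit("stop")
b=snap("side")
h=bot.move_straight(arc(.6,-.035,.180),v=.06,force_limit=8); st(("slide",h))
b2=snap("side")
cv2.imwrite("pics/s5.png",cv2.resize(np.hstack([i["image"][110:310,150:390,::-1] for i in (b,b2)]),None,fx=1.6,fy=1.6))
print([inverse_kinematics(arc(t,-.035,.172),ori(1.6,.4)) is not None for t in (.8,1.2,1.6,1.7,1.8)])
E
```

```text
(0.4, False) chest [-73.9  21.1 224. ] F [-1.7 -5.2 -1.5] t 20.26
(0.5, False) chest [-66.4  21.7 240.1] F [-4.5 -4.6 -0.3] t 20.77
(0.6, False) chest [-57.1  21.8 255.4] F [-4.8 -3.9  0.5] t 21.27
('slide', False) chest [-56.4 -35.2 255.7] F [-0.8 -2.2 -2.1] t 22.41
[True, True, True, True, True]
```

View pics/s5.png

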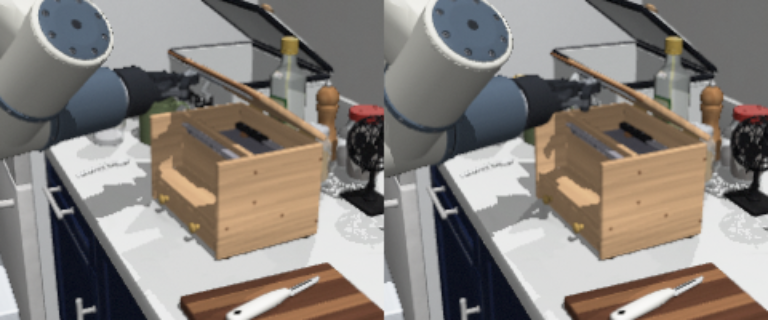

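The lid is up at about 0.6 rad, resting on the fingers, and clear of the catch. I'll carry on round the arc.

```bash
python3 - <<'E'
from h import *
for th in np.r_[.75:1.66:.15,1.7,1.76]:
    h=bot.move_straight(arc(th,-.035,.174),v=.07,force_limit=10); st((round(th,2),h))
    if h: raise SystemExit("stop")
bot.move_straight(arc(1.45,-.035,.174),v=.1);bot.sleep(.3)
st("back")
b=snap("side");b2=snap("scene")
cv2.imwrite("pics/s6.png",np.hstack([cv2.resize(b["image"][60:310,150:390,::-1],None,fx=1.6,fy=1.6),cv2.resize(b2["image"][100:350,150:390,::-1],None,fx=1.6,fy=1.6)]))
E
```

```text
(np.float64(0.75), False) chest [-35.4 -34.6 272.7] F [-1.7 -0.4 -0.6] t 23.0
(np.float64(0.9), False) chest [-16.2 -34.9 290.3] F [-0.8 -0.8  0.1] t 23.52
(np.float64(1.05), False) chest [  5.6 -34.7 305.2] F [-1.2 -0.7  0.1] t 24.05
(np.float64(1.2), False) chest [ 29.1 -34.8 316.3] F [-1.5 -0.2  0. ] t 24.57
(np.float64(1.35), False) chest [ 54.1 -34.8 323.8] F [-0.7 -0.2 -0. ] t 25.1
(np.float64(1.5), False) chest [ 79.9 -34.8 327.4] F [ 0.5  0.9 -0.5] t 25.62
(np.float64(1.65), False) chest [105.9 -34.8 327.2] F [ 0.6 -0.6  0.5] t 26.15
(np.float64(1.7), False) chest [114.6 -35.  326.5] F [ 0.3 -0.4  0.2] t 26.43
(np.float64(1.76), False) chest [125.  -34.9 324.7] F [-0.1  0.5 -0.2] t 26.73
back chest [ 71.3 -34.9 326.6] F [-0.3 -0.5 -0.5] t 27.71
```

View pics/s6.png

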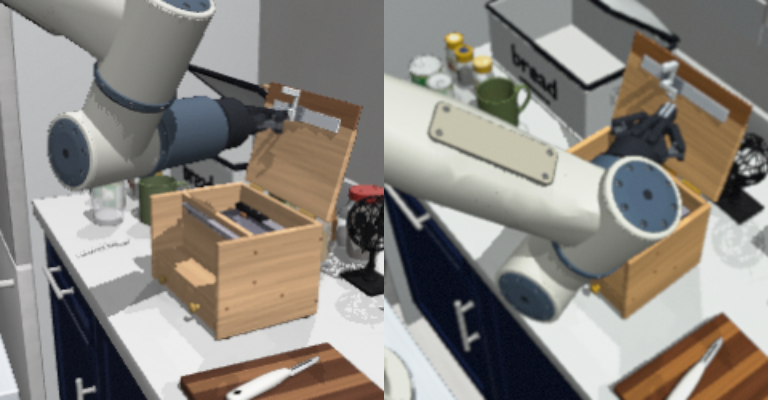

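The lid stands fully open, leaning back. Now the peeler: retract, go above it and refine the measurement with the wrist camera.

```bash
python3 - <<'E'
from h import *
import pickle
bot.move_straight(c2w(-.13,-.06,.34),v=.25)
bot.move_j([-.6,-.2,.25,0,-2.02,-.71]); st()
yaw=-2.884
bot.reach([.451,-.316,.19],[np.pi,0,yaw]); print(np.round(telemetry.get_qpos(),2),np.round(telemetry.get_tool_pos(),3))
command_gripper(.06)
s=snap("wrist");pickle.dump(s,open("w7.pkl","wb"));cv2.imwrite("pics/w7.png",s["image"][...,::-1])
print(proj(s,[[.451,-.316,.035],[.387,-.333,.03],[.554,-.289,.026]]).round())
hsv=cv2.cvtColor(s["image"],cv2.COLOR_RGB2HSV);m=((hsv[...,1]<60)&(hsv[...,2]>120)).astype(np.uint8)
n,l,stt,ce=cv2.connectedComponentsWithStats(m)
print([(i,stt[i].tolist(),ce[i].round(1).tolist()) for i in range(1,n) if stt[i][4]>300])
st()
E
```

```text
chest [-433.4 -233.9  469.3] F [ 0.4 -0.2 -1.2] t 30.14
[-0.33  0.27  0.03  0.   -1.33 -0.99] [ 0.451 -0.317  0.191]
[[278. 192.]
 [278. 117.]
 [278. 290.]]
[(1, [0, 0, 560, 399, 109165], [257.1, 158.9]), (2, [265, 120, 28, 172, 3357], [279.3, 190.3]), (6, [528, 369, 32, 15, 364], [544.4, 376.0]), (8, [126, 378, 35, 42, 1106], [143.5, 400.2])]
 chest [-111.6 -294.9  190. ] F [ 0.3 -0.2  0.3] t 32.38
```

View pics/w7.png

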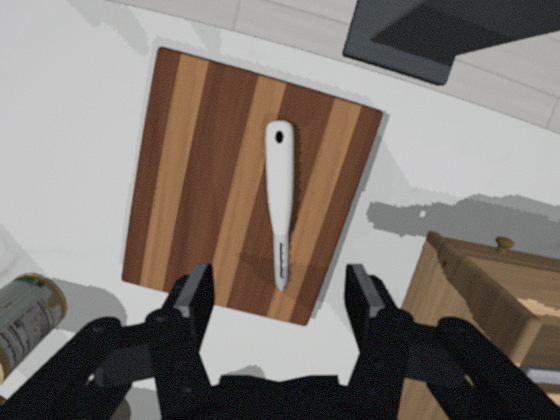

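The peeler runs along column ~280, from the handle end at (279,120) to the tip at (282,291), within 3 px of my prediction, so I'll grasp it.

```bash
python3 - <<'E'
from h import *
p=[.452,-.316]
bot.move_straight(p+[.06],v=.2)
h=bot.move_straight(p+[.024],v=.05,force_limit=6); st(h)
command_gripper(0); print("w",telemetry.get_grip_width(),telemetry.get_finger_force())
bot.move_straight(p+[.10],v=.15)
print("w",telemetry.get_grip_width()); st()
bot.move_straight(p+[.27],v=.25)
print("w",telemetry.get_grip_width())
for z in (.30,.22,.13,.12): 
  q=inverse_kinematics(c2w(.016,-.020,z),[np.pi,0,CY-np.pi/2]); print(z,None if q is None else np.round(q,2))
s=snap("scene");cv2.imwrite("pics/s8.png",cv2.resize(s["image"][100:400,100:450,::-1],None,fx=1.8,fy=1.8))
st()
E
```

```text
False chest [-110.4 -295.1   24.2] F [-0.7  0.4  0.2] t 34.05
w 0.023455010356716825 60.91378211975098
w 0.023377137535648247
 chest [-111.2 -294.4   98.9] F [-1.3  0.6 -0.3] t 35.12
w 0.023395213717202098
0.3 [ 0.22  0.28  0.31  0.   -1.6  -0.16]
0.22 [ 0.22  0.29  0.12  0.   -1.41 -0.16]
0.13 [ 0.22  0.33 -0.04  0.   -1.19 -0.16]
0.12 [ 0.22  0.34 -0.06  0.   -1.17 -0.16]
 chest [-111.3 -294.3  267.4] F [ 0.8  0.3 -1.4] t 36.01
```

View pics/s8.png

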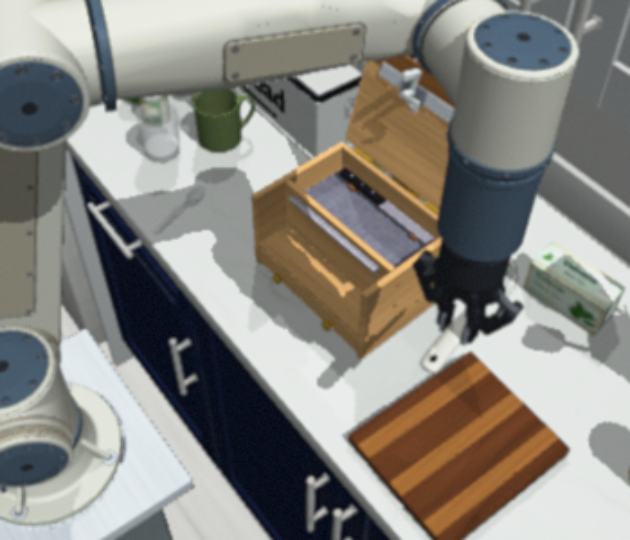

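```bash
python3 - <<'E'
from h import *
def ik(P,t,base=CY): 
    # tool tilted by t: wrist leans to -x ; R = tilt about chest y applied to tool-down
    o=(R.from_euler('z',CY)*R.from_euler('y',-t)*R.from_euler('z',-CY)*R.from_euler('xyz',[np.pi,0,CY-np.pi/2])).as_euler('xyz')
    return inverse_kinematics(list(P),list(o))
P=np.array([.45,0,.25])
for d in (0,):
    q0=inverse_kinematics(list(P),[np.pi,0,-np.pi/2])
    for L in np.arange(.16,.44,.02):
        t=.3;W=P+[0,0,L]
        o=(R.from_euler('y',-t)*R.from_euler('xyz',[np.pi,0,-np.pi/2]))
        z=o.apply([0,0,1]);q=inverse_kinematics(list(W+L*z),list(o.as_euler('xyz')))
        print(round(L,2),z.round(2),np.round(q0,2)[:5],None if q is None else np.round(q,3)[:5])
for t in (0,.15,.25,.35):
    print(t,[None if ik(c2w(.012,-.02,z),t) is None else np.round(ik(c2w(.012,-.02,z),t),2).tolist() for z in (.22,.13)])
E
```

```text
0.16 [ 0.3   0.   -0.96] [ 0.35  0.05 -0.09  0.   -1.43] [ 0.403 -0.071 -0.283  0.131 -1.085]
0.18 [ 0.3   0.   -0.96] [ 0.35  0.05 -0.09  0.   -1.43] [ 0.397 -0.059 -0.269  0.129 -1.086]
0.2 [ 0.3   0.   -0.96] [ 0.35  0.05 -0.09  0.   -1.43] [ 0.391 -0.047 -0.255  0.127 -1.088]
0.22 [ 0.3   0.   -0.96] [ 0.35  0.05 -0.09  0.   -1.43] [ 0.385 -0.035 -0.24   0.126 -1.089]
0.24 [ 0.3   0.   -0.96] [ 0.35  0.05 -0.09  0.   -1.43] [ 0.379 -0.023 -0.226  0.124 -1.091]
0.26 [ 0.3   0.   -0.96] [ 0.35  0.05 -0.09  0.   -1.43] [ 0.374 -0.011 -0.211  0.122 -1.093]
0.28 [ 0.3   0.   -0.96] [ 0.35  0.05 -0.09  0.   -1.43] [ 3.680e-01  1.000e-03 -1.960e-01  1.200e-01 -1.095e+00]
0.3 [ 0.3   0.   -0.96] [ 0.35  0.05 -0.09  0.   -1.43] [ 0.363  0.013 -0.181  0.118 -1.098]
0.32 [ 0.3   0.   -0.96] [ 0.35  0.05 -0.09  0.   -1.43] [ 0.358  0.025 -0.166  0.116 -1.1  ]
0.34 [ 0.3   0.   -0.96] [ 0.35  0.05 -0.09  0.   -1.43] [ 0.353  0.037 -0.151  0.115 -1.103]
0.36 [ 0.3   0.   -0.96] [ 0.35  0.05 -0.09  0.   -1.43] [ 0.348  0.048 -0.136  0.113 -1.106]
0.38 [ 0.3   0.   -0.96] [ 0.35  0.05 -0.09  0.   -1.43] [ 0.344  0.06  -0.12   0.111 -1.109]
0.4 [ 0.3   0.   -0.96] [ 0.35  0.05 -0.09  0.   -1.43] [ 0.339  0.072 -0.105  0.11  -1.113]
0.42 [ 0.3   0.   -0.96] [ 0.35  0.05 -0.09  0.   -1.43] [ 0.335  0.084 -0.089  0.108 -1.116]
0.44 [ 0.3   0.   -0.96] [ 0.35  0.05 -0.09  0.   -1.43] [ 0.331  0.095 -0.073  0.107 -1.12 ]
0 [[0.22, 0.28, 0.11, 0.0, -1.4, -0.16], [0.22, 0.33, -0.06, 0.0, -1.19, -0.16]]
0.15 [[0.23, 0.18, -0.04, 0.03, -1.2, -0.19], [0.23, 0.23, -0.21, 0.03, -0.98, -0.2]]
0.25 [[0.25, 0.11, -0.15, 0.05, -1.07, -0.22], [0.25, 0.17, -0.32, 0.06, -0.83, -0.23]]
0.35 [[0.26, 0.05, -0.26, 0.09, -0.92, -0.25], [0.26, 0.11, -0.44, 0.11, -0.68, -0.29]]
```

The peeler is held level. The wrist is about 0.38 m above the TCP, so a vertical tool would foul the wall cabinets. I'll tilt the tool 0.22 rad back while placing.

```bash
python3 - <<'E'
from h import *
t=.22
o=list((R.from_euler('z',CY)*R.from_euler('y',-t)*R.from_euler('z',-CY)*R.from_euler('xyz',[np.pi,0,CY-np.pi/2])).as_euler('xyz'))
bot.reach(c2w(-.06,-.02,.25),o); st("pre"); print(np.round(telemetry.get_qpos(),2), R.from_euler('xyz',telemetry.get_tcp_rot()).apply([0,0,1]).round(2))
print(bot.move_straight(c2w(.021,-.02,.20),v=.12,force_limit=8)); st("over")
h=bot.move_straight(c2w(.021,-.02,.150),v=.06,force_limit=5); st(h)
if not h:
    h=bot.move_straight(c2w(.021,-.02,.124),v=.03,force_limit=3); st(h)
print(telemetry.get_grip_width())
s=snap("side");b=snap("scene")
cv2.imwrite("pics/s9.png",np.hstack([cv2.resize(s["image"][120:290,220:390,::-1],None,fx=2.3,fy=2.3),cv2.resize(b["image"][140:310,210:380,::-1],None,fx=2.3,fy=2.3)]))
E
```

```text
pre chest [-60.  -20.5 249.8] F [-0.2  0.7 -0.8] t 37.09
[ 0.28 -0.03 -0.21  0.05 -1.17 -0.24] [ 0.22  0.01 -0.98]
False
over chest [ 20.9 -20.2 200.5] F [-0.1 -0.4 -0.1] t 38.03
False chest [ 21.4 -20.  150.5] F [-0.1 -0.3 -0.6] t 39.02
True chest [ 21.5 -20.  128.1] F [2.3 0.1 1.5] t 39.71
0.02327326128581673
```

View pics/s9.png

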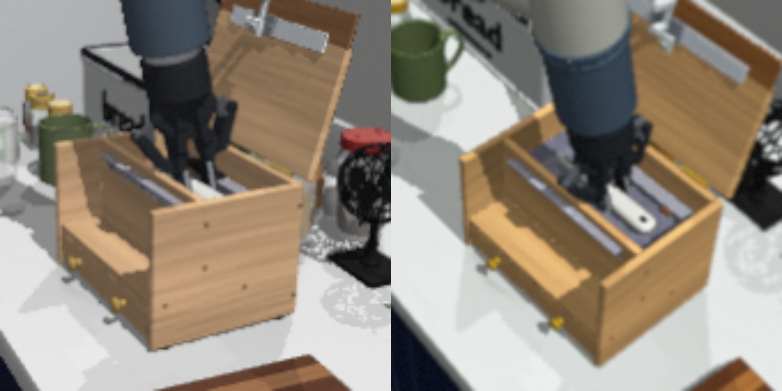

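The peeler is inside, touching the lined floor between the front wall and the knife. I'll release it and withdraw.

```bash
python3 - <<'E'
from h import *
command_gripper(.038); st("open"); print(telemetry.get_grip_width())
print(bot.move_straight(c2w(.0205,-.02,.170),v=.06,force_limit=5)); st()
bot.move_straight(c2w(.0,-.02,.23),v=.15)
bot.move_straight(c2w(-.13,-.02,.32),v=.2); st()
bot.sleep(.2)
s=snap("side");b=snap("scene")
cv2.imwrite("pics/s10.png",np.hstack([cv2.resize(s["image"][120:290,200:390,::-1],None,fx=2.1,fy=2.1),cv2.resize(b["image"][130:300,180:370,::-1],None,fx=2.1,fy=2.1)]))
E
```

```text
open chest [ 23.8 -19.8 130.3] F [6.1 0.6 4.7] t 40.1
0.03830680380830911
True
 chest [ 22.  -19.8 130.8] F [-1.5 -0.1  2.8] t 40.33
 chest [-129.9  -19.8  318.8] F [-0.5 -0.3 -0.2] t 42.1
```

View pics/s10.png

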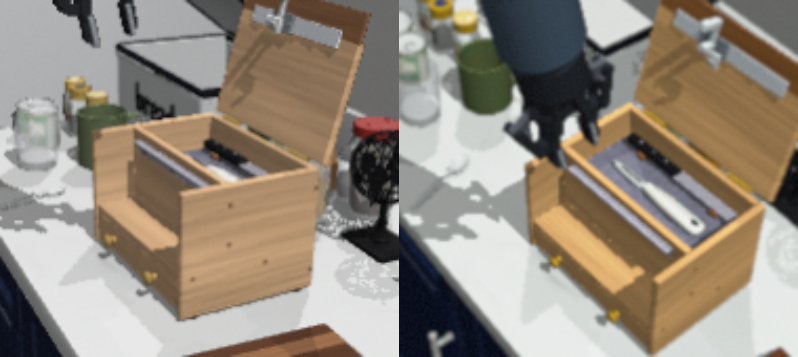

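The peeler lies flat on the floor beside the knife, the lid is open, and the robot is clear.

```bash
python3 -c "
from h import *
print(ticket.finish_job())"
```

```text
the job is handed in; nothing more can be done
None
```

The job is handed in: the last pictures show the lid standing open by itself, the peeler flat in the knife compartment, and the mug and glass apparently undisturbed; the hand-in returned no verdict, and I viewed 12 pictures, two over the limit of 10.

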